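Hold a bayonet filler cap at its vent mark

TASK

On the cooling unit, first set the bleed valve half open, its handle at 45 degrees to the pipe, and leave it so. Then put the black bayonet cap in the filler neck, press it fully down against the spring and turn it clockwise to the narrow vent mark, half way to the lock, never so far that it locks. Finish while still holding the cap pressed fully down at the vent mark; leave the loose things lying around where they are.

Things in the scene. Friction and masses are not known exactly. Their poses are not given: they have to be found in the camera images.
- unit: Cooling unit: white sheet-metal housing, 220 (x) x 300 (y) x 90 mm high, fixed on the table. Origin: centre of its underside. The filler neck and the bleed valve stand on its top face, 150 mm apart along its y axis; which is on which side varies, and both may be turned a little relative to the unit.
- neck: Filler neck: round aluminium bayonet collar, 72 mm outside diameter, rim 50 mm above the unit's top, on a 100 mm flange. Origin: on its axis at the unit's top face; z up. Bore 45 mm wide through a lip 12 mm thick; below it a channel 60 mm wide. Two entry slots, 14 mm wide, cut the lip at the neck's +x and -x sides, 61 mm across, each with a wide (16 mm) block outside.
- neck_rim (a point): Centre of the neck's rim, 50 mm above the neck's origin. Fully down, the cap's disc lies on the rim and the cap's origin is 24 mm below this point (26 mm above the neck's origin). The lugs are under the lip once the cap's origin is 20 mm below it; let go there, the cap rises against the lip, 4 mm above fully down.
- neck_spring (a joint): Spring plate inside the neck, travel in m, growing as it is pressed down; 0 free, its top 36 mm above the neck's origin; about 0.010 with the cap fully down. Pushes the cap up with about 4 N at first touch, 8 N fully down.
- vent_mark: Vent mark: a pair of narrow ribs (4 mm wide, reaching 48 mm from the axis) outside the rim. Origin as the neck's; x axis through both ribs: the neck's x turned 45 degrees clockwise seen from above. The lock position is 90 degrees clockwise from the slots (round studs): recesses there let the lugs rise 8 mm and lock. Stops end the turn just past it; no turning anticlockwise from the slots.
- cap: Loose black plastic bayonet cap, 0.1 to 0.2 kg, upright on the table. Origin: centre of its plug's underside; z up. Plug 40 mm diameter, 24 mm long, chamfered foot; two lugs 8 mm wide, 2 to 8 mm above the underside, 54 mm across along the cap's x axis. Disc of 70 mm diameter from 24 to 30 mm up. A half turn gives the same cap.
- cap_grip (a point): Point in the cap's grip bar, 52 mm above the cap's origin: the height to grip. The bar is 64 mm long along the cap's x axis (over the lugs), 16 mm thick, 30 to 60 mm above the origin.
- valve: Bleed valve: brass ball valve with copper pipe ends, fixed on the unit. Origin: on the handle's axis at the unit's top face; z up, pipe along its x axis.
- valve_grip (a point): Point on the valve handle's axis, 68 mm above the unit's top, in the upper half of the handle: the height to grip.
- valve_handle (a joint): Valve handle: steel wing bar 64 mm long, 14 mm thick, 49 to 79 mm above the unit's top. Angle in rad: 0 = closed, bar along the valve's y axis (across the pipe); grows anticlockwise seen from above; 1.571 = fully open, bar along the pipe; half open 0.785. Stays where it is left (friction about 0.08 N m). Starts nearly closed, 0 to 0.35.
- screwdriver: Bystander: screwdriver lying on the table. Leave it.
- tape_roll: Bystander: grey ring of 90 mm diameter, 24 mm high. Leave it.
- water: Bystander: pale upright plastic bottle, 64 mm diameter, 190 mm high. Leave it.
- level: Bystander: red bar-shaped spirit level, 300 x 22 x 50 mm. Leave it.
Things that resemble listed ones, but are neither listed nor needed, are in the scene too. What is meant by the cap is not brown or orange, and is the larger of those in its own colour.

How it is judged:
On the way, in this order (a step that is already met when the one before it is completed fails the run):
1. the bleed valve stands half open (45 +- 10 degrees) (value of joint valve_handle between 0.61 and 0.96 rad), for 0.3 s.
2. the cap is in the neck with its lugs pressed in below the lip, valve still half open (all of step 1 and horizontal distance between cap and neck below 0.005 m and z of cap in the frame of neck below 0.03 m and angle between cap's own z axis and vertical below 0.1 rad), for 0.1 s.
At the end, for the whole second after the job is handed in: The valve is at 45 +- 10 degrees; the gripper's fingers still hold the cap (contact over 2 N) in the neck (within 5 mm of its axis, upright within 4.5 degrees), pressed down to within 2.5 mm of fully home, at the vent mark within 11 degrees, at rest (all of step 1 and horizontal distance between cap and neck below 0.005 m and z of cap in the frame of neck between 0.023 and 0.0285 m and angle between cap's own z axis and vertical below 0.08 rad and angle between the x axis of cap and the x axis of vent_mark, either way round below 0.2 rad and contact force between the fingers and cap above 2 N and linear speed of cap below 0.02 m/s); the arm keeps its last pose, push and grip.
It fails at once if the cap is turned into its lock (more than 70 degrees clockwise from the entry slots) (horizontal distance between cap and neck below 0.005 m and z of cap in the frame of neck below 0.036 m and angle between the x axis of cap and the x axis of neck, either way round above 1.22 rad).
It fails at once if the screwdriver is disturbed (moved more than 30 mm) (distance of screwdriver from where it was at the start of the episode above 0.03 m).
It fails at once if the ring is disturbed (moved more than 30 mm) (distance of tape_roll from where it was at the start of the episode above 0.03 m).
It fails at once if the bottle is disturbed (moved more than 30 mm) (distance of water from where it was at the start of the episode above 0.03 m).
It fails at once if the spirit level is disturbed (moved more than 30 mm) (distance of level from where it was at the start of the episode above 0.03 m).
It also fails if it takes over 58 s, if anything falls off the work surface, if the arm or the gripper's body presses on something with over 40 N, if the wrist force passes 120 N, or if a joint passes its speed limit or range.

ROBOT

A 6-joint arm with a two-finger parallel gripper is mounted at the origin on the work surface. World frame = base frame: x ahead of the robot, y to its left, z up, the work surface at z = 0. Lengths are in m, angles in rad, forces in N, time in s.
With the tool pointing down it reaches from about 0.35 to 0.875 m from the base axis. Payload 4.2 kg.
Tool frame: the origin (TCP) lies at the very end of the fingers, on their centre line; the grasp point (between the pads) lies 19 mm behind it; z points along the fingers, y is the direction in which the jaws open and shut (so a half turn about z gives the same grasp; the last joint's range is limited). The gripper opens to 87 mm and grips with 3 to 60 N. Pads are 19 mm wide; open, the fingers measure 117 mm over their backs; the gripper's body (75 mm by 190 mm) begins 51 mm behind the grasp point.
Start: joints at [-0.92, 0.385, 0.008, 0, -1.194, -0.259], TCP at [0.239, -0.578, 0.223] pointing down, gripper open.
Joint ranges: [-3.14, 3.14], [-1.21, 2.06], [-1.07, 1.41], [-3.16, 2.05], [-2.99, -0.16], [-3.1, 3.1]. Speed limits (rad/s): [2.79, 2.79, 3.14, 3.14, 3.14, 3.14].

INTERFACE

Orientations are given as a unit quaternion [x, y, z, w].
In Python, from workcell import arm, viewer, models gives the robot as it stands.
- The arm moves only by the tool servo_tool, never from a script. Its argument "plan" is text: rows parted by semicolons, each of 7 numbers parted by spaces: the shift along the tool's x, y, z normalised to -1 to 1, where 1 is 0.1 m, then the turn, a rotation vector about the tool's x, y, z normalised to -1 to 1, where 1 is 180 degrees, then the opening, from 0 (shut) to 1 (fully open). In form: tx ty tz rx ry rz fingers; .... A call has 1 to 20 rows; each row is the pose to reach, as a shift and turn from the pose commanded when the call began, along the tool's axes at that moment, turning the shorter way round; what a row does not reach only later rows make up. A row lasts 1/8 s, in which the tool goes at most 62.5 mm and 10.7 degrees, less where a joint would pass 70% of its speed; a pose out of reach is approached as far as the arm can. A call with a number of a shift or a turn outside -1 to 1 is refused whole. A call with a gripper value outside its range is refused whole. The fingers move at their own pace and stop on an object; "grip_force" is the grip in N (left out, the last holds). Time passes only in rows, so rows that repeat a pose let the fingers close. It gives the time, the measured TCP pose, the force and the opening at its end, in the units of the state.
- arm.observe(): the state, without advancing time (a new reading comes with each control period).
- viewer.grab_frame(name): name is "side" or "top" or "wrist"; returns (picture, depth): 420x560x3 uint8, red, green, blue; 420x560 float32, m along the optical axis (not along the pixel's ray), 0 where there is no reading.
- viewer.get_calibration(name): a dict with "camera_matrix" (3x3 intrinsics, pixels), "pose" (4x4, takes a point from camera to world coordinates). Camera axes: x right, y down, z forward; pixel columns grow to the right and rows downward; lengths in m; the calibration is good to about 2 mm. A picture is of the moment at which its call begins: read the wrist's pose just before it. get_calibration takes no time and is no camera call; for the wrist camera it gives the pose at the moment of the call.
- arm.finish_job(): hands the job in, once; it reports no verdict.
Trained networks look in the newest picture that a camera, given by its name, has taken for a name from the list of things; names that differ only in an ending like _2 or _b are one class to them, and where a whole thing is asked for, a point or a joint stands for the part that bears it (a point fixed in the world has none). Each returns a list of dicts, best first, with "p" (0 to 1); they miss things now and then, are a little off and sometimes report something else, mostly with a low value. They report only what shows in the picture. A call takes as long as a camera call. They do not tell look-alikes from the thing itself.
- models.spot_in(camera, target): "location" ([row, column] in pixels, amid what is visible of it).
- models.silhouettes(camera, target): "pixels" (420x560 bool, what is visible of it) and "location" ([row, column] in pixels, amid what is visible of it).
The state is a dict: "t": time; "joint_pos": joint angles; "joint_vel": joint speeds; "tau": joint torques, N m; "ee_pos": TCP position; "tcp_rot": TCP orientation; "force": force on the tool from outside, world axes, zero at the start; "wrist_torque": the same for the moment, N m; "gripper_width": finger opening in m.
Only numpy, scipy, OpenCV 4.12 (cv2) and the standard library are available. Lean on these libraries where they do the work, as an engineer would, in place of code of your own. Each camera call takes 0.05 s, during which the arm holds its last target.

## Working session

There is one attempt and no reset: what is moved stays moved. The work goes in short steps, Python scripts to look and compute and a tool call to move; the robot and the scene stay as the last step left them, time stands still between calls to the robot, and variables do not carry over. Pictures are saved under pics/ and viewed, and the job is handed in when it is done.

Besides the shell and the picture viewer there is one more tool, called after "Request:" as name(argument=value, ...), one argument or row to a line, values as JSON. servo_tool: Moves the arm, as the interface text tells. Scaled input: -1 to 1 covers 0.1 m each way for a shift and 180 degrees each way for a turn. Its arguments: {"type":"object","properties":{"plan":{"type":"string"},"grip_force":{"type":"number"}},"required":["plan"]}

```bash
mkdir -p pics; ls; python3 - <<'E'
from workcell import arm, viewer, models
import cv2, numpy as np
print(arm.observe())
for n in ["side","top","wrist"]:
    p,d=viewer.grab_frame(n)
    cv2.imwrite(f"pics/{n}0.png",p[:,:,::-1]); np.save(f"{n}0_d.npy",d)
    c=viewer.get_calibration(n); print(n,np.round(c["camera_matrix"],1).tolist(),np.round(c["pose"],3).tolist())
E
```

```text
pics
{'t': 0.0, 'joint_pos': array([-9.20398195e-01,  3.85568945e-01,  6.62244813e-03, -5.21483980e-04,
       -1.19401723e+00, -2.58590351e-01]), 'joint_vel': array([-1.21249572e-03, -1.51102687e-03, -2.34710376e-06,  2.45809284e-04,
       -8.61684245e-04, -2.78363926e-04]), 'tau': array([-1.10334451e-03, -3.90669394e+01,  1.87409824e+01,  4.21994448e+00,
        1.10084712e-02, -2.11422007e-04]), 'ee_pos': array([ 0.23844348, -0.57706522,  0.22144748]), 'tcp_rot': array([-1.94558738e-01,  9.80890241e-01,  1.08007671e-03, -2.58006232e-04]), 'force': array([ 0.10269603,  0.97452161, -0.36466822]), 'wrist_torque': array([ 0.01562981, -0.02314249, -0.03113971]), 'gripper_width': 0.08695036427351152}
side [[387.3, 0.0, 279.2], [0.0, 387.3, 211.2], [0.0, 0.0, 1.0]] [[-0.955, -0.178, 0.239, 0.282], [-0.298, 0.551, -0.779, 0.958], [0.007, -0.815, -0.579, 0.813], [0.0, 0.0, 0.0, 1.0]]
top [[443.1, 0.0, 281.2], [0.0, 443.1, 216.4], [0.0, 0.0, 1.0]] [[-0.012, -0.986, 0.165, 0.327], [-1.0, 0.01, -0.012, 0.055], [0.01, -0.166, -0.986, 1.47], [0.0, 0.0, 0.0, 1.0]]
wrist [[351.4, 0.0, 280.7], [0.0, 351.4, 212.7], [0.0, 0.0, 1.0]] [[-0.381, 0.885, 0.267, 0.165], [0.925, 0.364, 0.111, -0.608], [0.001, 0.289, -0.957, 0.384], [0.0, 0.0, 0.0, 1.0]]
```

View pics/top0.png

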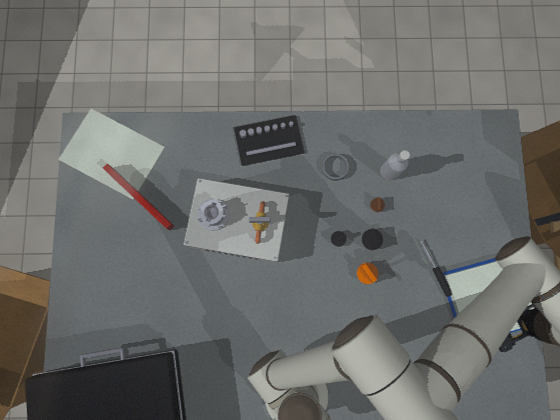

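View pics/side0.png

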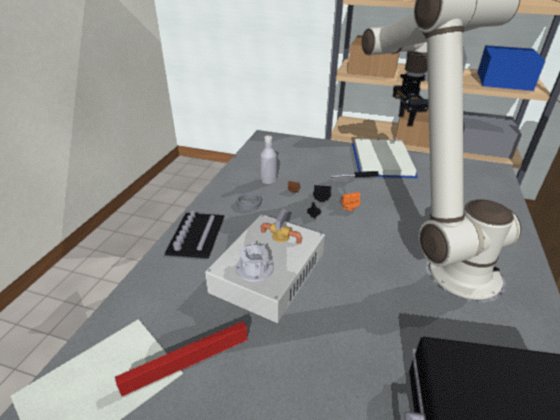

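View pics/wrist0.png

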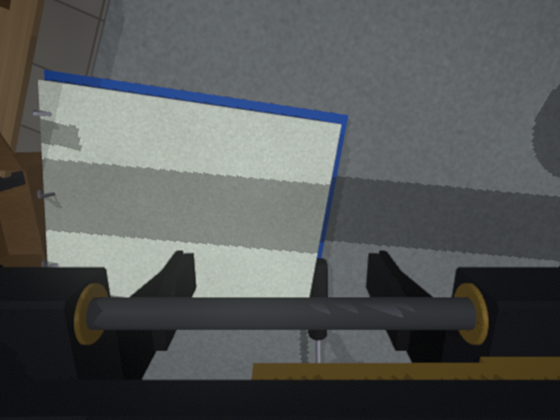

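The top view shows the unit at about (238,220), with the neck at (211,212) and the valve at (260,219). Four caps are in view:
- brown (377,204)
- orange (367,272)
- small black (339,238)
- larger black (372,239), which fits the description

I'll measure these now and confirm the choice in a crop.

```bash
cat > h.py <<'E'
from workcell import arm, viewer, models
import cv2, numpy as np
def proj(cal,P):
    K=cal["camera_matrix"];T=np.linalg.inv(cal["pose"]);q=T[:3,:3]@np.asarray(P,float)+T[:3,3];q=K@q
    return q[:2]/q[2]
def cloud(cal,d):
    K=cal["camera_matrix"];v,u=np.mgrid[:d.shape[0],:d.shape[1]]
    pc=np.stack([(u-K[0,2])/K[0,0]*d,(v-K[1,2])/K[1,1]*d,d],-1)
    w=pc@np.array(cal["pose"])[:3,:3].T+np.array(cal["pose"])[:3,3]
    w[d<=0]=np.nan
    return w
def onplane(cal,u,v,z):
    K=np.array(cal["camera_matrix"]);T=np.array(cal["pose"]);r=T[:3,:3]@np.linalg.solve(K,[u,v,1.]);o=T[:3,3]
    return o+r*(z-o[2])/r[2]
E
python3 - <<'E'
from h import *
P={}
for n in ["top","side"]:
    p,d=viewer.grab_frame(n);c=viewer.get_calibration(n);w=cloud(c,d)
    for t in ["unit","neck","valve","valve_handle","cap"]:
        for r in models.silhouettes(n,t)[:5]:
            m=r["pixels"];q=w[m]
            print(n,t,round(r["p"],2),np.round(r["location"]),m.sum(),"med",np.round(np.nanmedian(q,0),3),"min",np.round(np.nanpercentile(q,3,0),3),"max",np.round(np.nanpercentile(q,97,0),3))
    P[n]=p
a=cv2.resize(P["top"][165:295,170:410],None,fx=3.3,fy=3.3,interpolation=cv2.INTER_CUBIC)
b=cv2.resize(P["side"][170:310,200:380],None,fx=4,fy=4,interpolation=cv2.INTER_CUBIC)
cv2.imwrite("pics/topc.png",a[:,:,::-1]);cv2.imwrite("pics/sidec.png",b[:,:,::-1])
E
```

```text
top unit 0.61 [226. 242.] 5663 med [0.539 0.169 0.09 ] min [0.438 0.032 0.032] max [0.665 0.324 0.096]
top neck 0.62 [216. 215.] 746 med [0.56  0.246 0.126] min [0.523 0.209 0.092] max [0.603 0.289 0.144]
top neck 0.6 [165. 395.] 595 med [ 0.715 -0.323  0.122] min [ 0.695 -0.366  0.002] max [ 0.751 -0.304  0.192]
top valve 0.8 [218. 260.] 415 med [0.533 0.104 0.126] min [0.483 0.078 0.09 ] max [0.59  0.13  0.171]
top valve_handle 0.45 [221. 256.] 134 med [0.536 0.104 0.168] min [0.531 0.076 0.143] max [0.545 0.135 0.173]
top valve_handle 0.15 [225. 240.] 5494 med [0.537 0.168 0.09 ] min [0.437 0.035 0.081] max [0.663 0.321 0.096]
top cap 0.87 [273. 367.] 360 med [ 0.38  -0.236  0.033] min [ 0.352 -0.269  0.025] max [ 0.409 -0.209  0.064]
top cap 0.81 [238. 370.] 359 med [ 0.49  -0.255  0.033] min [ 0.46  -0.291  0.024] max [ 0.519 -0.229  0.064]
top cap 0.59 [205. 376.] 126 med [ 0.608 -0.28   0.025] min [ 0.588 -0.302  0.017] max [ 0.625 -0.267  0.046]
side unit 0.81 [272. 270.] 5976 med [0.517 0.26  0.09 ] min [0.431 0.061 0.022] max [0.667 0.345 0.093]
side unit 0.22 [165. 271.] 6
[... 266 characters left out ...]
 max [0.595 0.14  0.17 ]
side valve_handle 0.56 [219. 283.] 181 med [0.535 0.112 0.16 ] min [ 0.53  -0.133 -0.001] max [0.609 0.141 0.171]
side valve_handle 0.4 [172. 366.] 170 med [ 0.355 -0.471  0.017] min [ 0.306 -0.495  0.004] max [ 0.455 -0.433  0.026]
side cap 0.7 [189. 290.] 131 med [ 0.603 -0.275  0.023] min [ 0.583 -0.329 -0.   ] max [ 0.626 -0.258  0.043]
side cap 0.66 [211. 316.] 132 med [ 0.492 -0.136  0.023] min [ 0.472 -0.165  0.004] max [ 0.511 -0.121  0.046]
side cap 0.65 [196. 319.] 268 med [ 0.486 -0.247  0.035] min [ 0.459 -0.264  0.001] max [ 0.516 -0.223  0.061]
side cap 0.49 [204. 351.] 293 med [ 0.375 -0.223  0.033] min [ 0.348 -0.251  0.   ] max [ 0.407 -0.203  0.061]
```

View pics/topc.png

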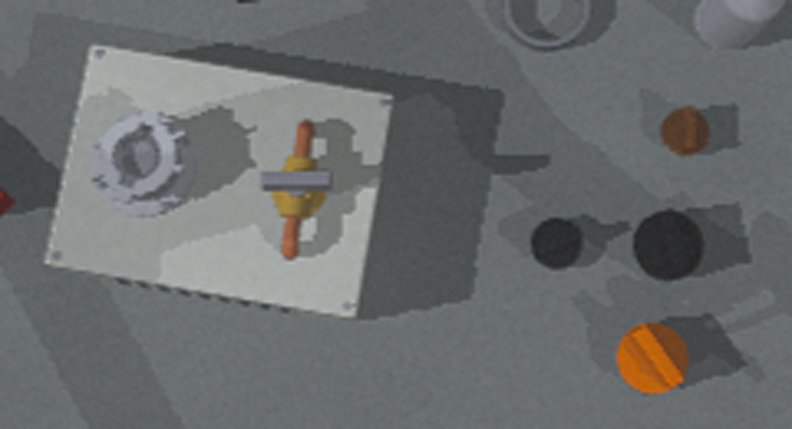

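View pics/sidec.png

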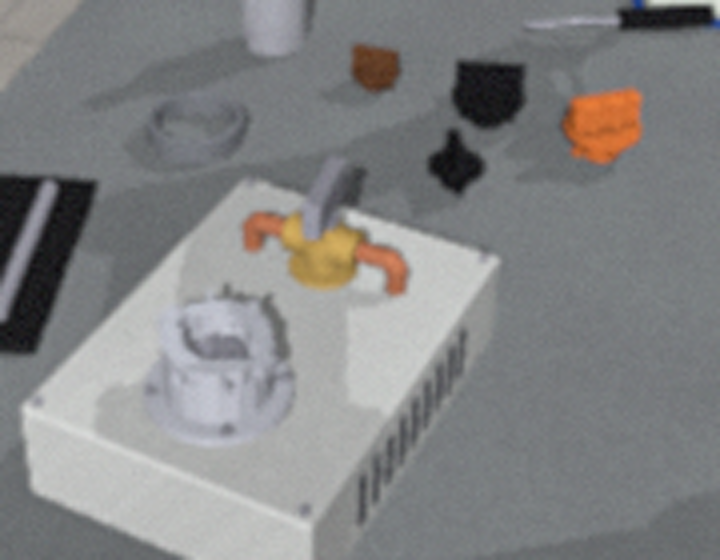

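The larger black cap is at (372,239) in the top view, at world (0.49,-0.257). The black one at (339,238) is clearly smaller. I'll move the wrist camera over the cap.

Request:
servo_tool(
  plan="-0.3 0.17 -0.35 0 0 0 1; -0.6 0.33 -0.7 0 0 0 1; -0.95 0.5 -1 0 0 0 1; -0.95 0.5 -1 0 0 0 1",
)

```text
t: 1.25
ee_pos: [0.3094, -0.4947, 0.3261]
tcp_rot: [-0.196, 0.981, -0.003, 0.002]
force: [-0.1, -0.6, -0.6]
gripper_width: 0.0871
```

Request:
servo_tool(
  plan="-0.3 0.17 0 0 0 0 1; -0.6 0.33 0 0 0 0 1; -0.95 0.5 0 0 0 0 1; -0.95 0.5 0 0 0 0 1",
)

```text
t: 1.75
ee_pos: [0.3766, -0.4115, 0.3215]
tcp_rot: [-0.196, 0.981, 0.001, -0.001]
force: [-0.6, -0.5, -0.6]
gripper_width: 0.087
```

Request:
servo_tool(
  plan="-0.3 0.17 0 0 0 0 1; -0.6 0.33 0 0 0 0 1; -0.95 0.5 0 0 0 0 1; -0.95 0.5 0 0 0 0 1",
)

```text
t: 2.25
ee_pos: [0.4452, -0.3297, 0.3215]
tcp_rot: [-0.196, 0.981, 0.001, -0.001]
force: [-0.3, -0.3, 0.6]
gripper_width: 0.087
```

Request:
servo_tool(
  plan="-0.3 0.17 0 0 0 0 1; -0.6 0.45 0 0 0 0 1; -0.7 0.5 0 0 0 0 1; -0.7 0.5 0 0 0 0 1; -0.7 0.5 0 0 0 0 1",
)

```text
t: 2.88
ee_pos: [0.4898, -0.2584, 0.3224]
tcp_rot: [-0.194, 0.981, 0.0, -0.0]
force: [-0.5, 0.2, -0.5]
gripper_width: 0.0869
```

```bash
cat >> h.py <<'E'
def shot(name,tag):
    c=viewer.get_calibration(name);p,d=viewer.grab_frame(name)
    cv2.imwrite(f"pics/{tag}.png",p[:,:,::-1]);np.savez(f"{tag}.npz",p=p,d=d,K=c["camera_matrix"],pose=c["pose"])
    return p,d,c
def st():
    s=arm.observe();print("t",round(s["t"],2),"pos",np.round(s["ee_pos"],4),"phi",round(phi(s),2),"F",np.round(s["force"],1),"w",round(s["gripper_width"],4),"q",np.round(s["joint_pos"],2));return s
from scipy.spatial.transform import Rotation as Ro
def phi(s):
    y=Ro.from_quat(s["tcp_rot"]).as_matrix()[:,1];return np.degrees(np.arctan2(y[1],y[0]))
def axis(m,w):
    q=w[m];q=q[~np.isnan(q).any(1)][:,:2].astype(np.float32)
    (c,wh,a)=cv2.minAreaRect(q);b=cv2.boxPoints((c,wh,a));e=[b[1]-b[0],b[2]-b[1]];e=max(e,key=np.linalg.norm)
    return np.round(c,4),np.round(wh,4),round(float(np.degrees(np.arctan2(e[1],e[0]))%180),1)
def need(xyz,ph=None):
    s=st();R=Ro.from_quat(s["tcp_rot"]).as_matrix()
    sh=R.T@(np.array(xyz)-s["ee_pos"])*10
    out=[0,0,0]
    ph=phi(s) if ph is None else ph
    a=np.radians(ph);T=np.array([[np.sin(a),np.cos(a),0],[-np.cos(a),np.sin(a),0],[0,0,-1.]])
    rv=(Ro.from_matrix(R.T@T)).as_rotvec()/np.pi
    print("shift",np.round(sh,3),"turn",np.round(rv,4))
E
python3 - <<'E'
from h import *
st();p,d,c=shot("wrist","w1");w=cloud(c,d)
for r in models.silhouettes("wrist","cap")[:5]:
    m=r["pixels"];print(round(r["p"],2),np.round(r["location"]),m.sum(),np.round(np.nanpercentile(w[m],[3,50,97],axis=0),3).tolist())
    z=w[...,2]
    top=m&(z>0.052)
    if top.sum()>20: print("bar",axis(top,w),np.nanmedian(z[top]))
E
```

```text
t 2.88 pos [ 0.4898 -0.2584  0.3224] phi 112.36 F [-0.5  0.2 -0.5] w 0.0869 q [-0.19  0.21  0.01  0.   -1.37 -0.99]
0.76 [202. 352.] 1130 [[0.472, -0.171, 0.021], [0.491, -0.15, 0.023], [0.516, -0.128, 0.045]]
0.74 [168. 277.] 2221 [[0.459, -0.287, 0.029], [0.489, -0.259, 0.031], [0.519, -0.228, 0.061]]
bar (array([ 0.4902, -0.2576]), array([0.064, 0.016]), 11.0) 0.059824822164747826
0.69 [ 92. 332.] 2588 [[0.352, -0.267, 0.028], [0.38, -0.239, 0.031], [0.409, -0.207, 0.061]]
bar (array([ 0.3801, -0.2366]), array([0.0636, 0.0162]), 33.8) 0.059726891173936064
0.61 [243. 230.] 891 [[0.584, -0.303, 0.02], [0.604, -0.282, 0.022], [0.625, -0.262, 0.043]]
```

View pics/w1.png

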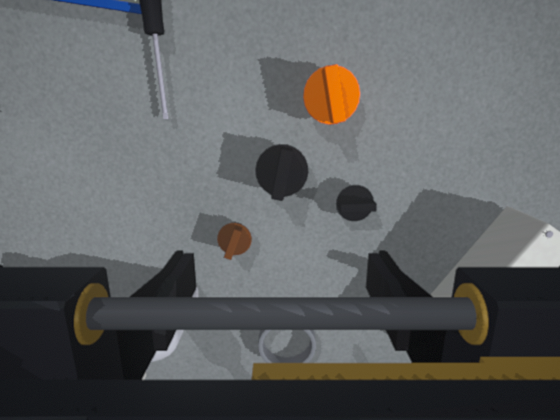

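The picture agrees with the measurement. The target cap is at pixel (282,168): centre (0.490,-0.258), bar at 11 degrees, 64x16 mm, top at 0.060. The smaller black one is at (355,203). Next I'll look at the valve and neck.

Request:
servo_tool(
  plan="-0.18 0.31 -0.04 0 0 0 1; -0.36 0.62 -0.08 0 0 0 1; -0.54 0.94 -0.12 0 0 0 1; -0.54 0.94 -0.12 0 0 0 1",
)

```text
t: 3.48
ee_pos: [0.5045, -0.1487, 0.3352]
tcp_rot: [-0.196, 0.981, -0.0, 0.001]
force: [0.4, -1.5, -1.0]
gripper_width: 0.087
```

Request:
servo_tool(
  plan="-0.18 0.31 -0.04 0 0 0 1; -0.36 0.62 -0.08 0 0 0 1; -0.54 0.94 -0.12 0 0 0 1; -0.54 0.94 -0.12 0 0 0 1",
)

```text
t: 3.98
ee_pos: [0.5187, -0.0417, 0.3467]
tcp_rot: [-0.195, 0.981, -0.0, 0.0]
force: [-0.3, -0.1, 0.2]
gripper_width: 0.0872
```

Request:
servo_tool(
  plan="-0.18 0.31 -0.04 0 0 0 1; -0.36 0.62 -0.08 0 0 0 1; -0.54 0.94 -0.12 0 0 0 1; -0.54 0.94 -0.12 0 0 0 1",
)

```text
t: 4.47
ee_pos: [0.5329, 0.0655, 0.3582]
tcp_rot: [-0.195, 0.981, -0.0, -0.0]
force: [0.2, -0.4, -0.1]
gripper_width: 0.0871
```

Request:
servo_tool(
  plan="-0.18 0.31 -0.04 0 0 -0.05 1; -0.36 0.62 -0.08 0 0 -0.1 1; -0.54 0.94 -0.12 0 0 -0.15 1; -0.54 0.94 -0.12 0 0 -0.2 1; -0.54 0.94 -0.12 0 0 -0.25 1; -0.54 0.94 -0.12 0 0 -0.3 1; -0.54 0.94 -0.12 0 0 -0.35 1; -0.54 0.94 -0.12 0 0 -0.375 1; -0.54 0.94 -0.12 0 0 -0.375 1",
)

```text
t: 5.6
ee_pos: [0.5468, 0.1709, 0.3703]
tcp_rot: [-0.706, 0.709, -0.0, -0.0]
force: [0.1, -0.1, -0.4]
gripper_width: 0.087
```

```bash
python3 - <<'E'
from h import *
st();p,d,c=shot("wrist","w2");w=cloud(c,d);z=w[...,2]
for t in ["valve_handle","valve","neck"]:
  for r in models.silhouettes("wrist",t)[:2]:
    m=r["pixels"];print(t,round(r["p"],2),np.round(r["location"]),m.sum(),np.round(np.nanpercentile(w[m],[3,50,97],axis=0),3).tolist())
v=(abs(w[...,0]-.535)<.07)&(abs(w[...,1]-.104)<.06)
print("handle",axis(v&(z>.163),w),np.nanmedian(z[v&(z>.163)]))
print("pipe", axis(v&(z>.10)&(z<.13),w))
n=(abs(w[...,0]-.565)<.06)&(abs(w[...,1]-.255)<.06)
rim=n&(z>.134);q=w[rim][:,:2].astype(np.float32);print("rim",rim.sum(),np.nanmedian(z[rim]),cv2.minEnclosingCircle(q))
np.save("w2cloud.npy",w)
E
```

```text
t 5.6 pos [0.5468 0.1709 0.3703] phi 179.77 F [ 0.1 -0.1 -0.4] w 0.087 q [ 0.59  0.23  0.15  0.   -1.49 -0.59]
valve_handle 0.8 [122. 289.] 932 [[0.532, 0.078, 0.139], [0.54, 0.106, 0.169], [0.547, 0.136, 0.17]]
valve 0.84 [121. 286.] 2936 [[0.485, 0.081, 0.094], [0.541, 0.107, 0.127], [0.595, 0.133, 0.17]]
valve 0.2 [272. 279.] 80 [[0.545, 0.212, 0.09], [0.55, 0.289, 0.14], [0.588, 0.319, 0.141]]
neck 0.95 [238. 264.] 4754 [[0.524, 0.21, 0.094], [0.566, 0.245, 0.127], [0.607, 0.288, 0.141]]
neck 0.28 [157. 279.] 32463 [[0.44, 0.034, 0.088], [0.549, 0.153, 0.09], [0.659, 0.32, 0.092]]
handle (array([0.5428, 0.1414]), array([0.1099, 0.1044]), 47.9) 0.46407167815892963
pipe (array([0.54  , 0.1077]), array([0.0302, 0.1304]), 172.1)
rim 2003 0.1397852473900429 ((0.567272424697876, 0.25467556715011597), 0.04813122749328613)
```

View pics/w2.png

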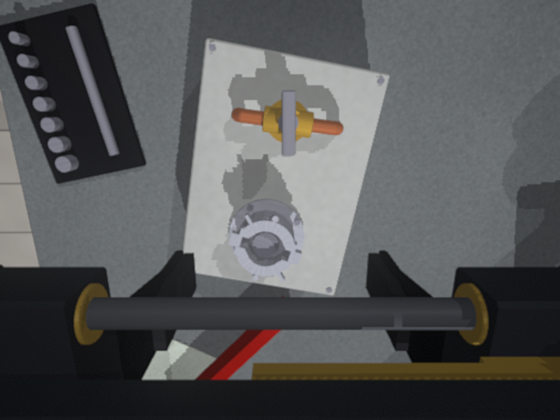

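```bash
python3 - <<'E'
from h import *
w=np.load("w2cloud.npy");z=w[...,2];p=np.load("w2.npz")["p"]
v=(abs(w[...,0]-.535)<.07)&(abs(w[...,1]-.104)<.06)
m=v&(z>.163)&(z<.18);print("handle",m.sum(),axis(m,w),np.nanmedian(z[m]))
n=(abs(w[...,0]-.565)<.06)&(abs(w[...,1]-.255)<.06)
m=n&(z>.137)&(z<.143);q=w[m]
from scipy.optimize import least_squares
c=np.array([.566,.2505]);print(m.sum(),np.nanmedian(q[:,2]),cv2.minEnclosingCircle(q[:,:2].astype(np.float32)))
np.save("rimq.npy",q)
S=8;img=np.zeros((560,560),np.uint8)
for x,y,_ in q: cv2.circle(img,(int(280+(x-c[0])*5000),int(280-(y-c[1])*5000)),4,255,-1)
a=cv2.resize(p[190:290,215:320],(588,560),interpolation=cv2.INTER_CUBIC)[:,:,::-1]
cv2.imwrite("pics/rim.png",np.hstack([cv2.merge([img]*3),a[:,:240]]) if 0 else cv2.merge([img]*3));cv2.imwrite("pics/rimc.png",a)
E
```

```text
handle 885 (array([0.539 , 0.1075]), array([0.0638, 0.0132]), 89.8) 0.16881541658748084
1885 0.13984824741769797 ((0.5677451491355896, 0.25489234924316406), 0.04813174158334732)
```

View pics/rim.png

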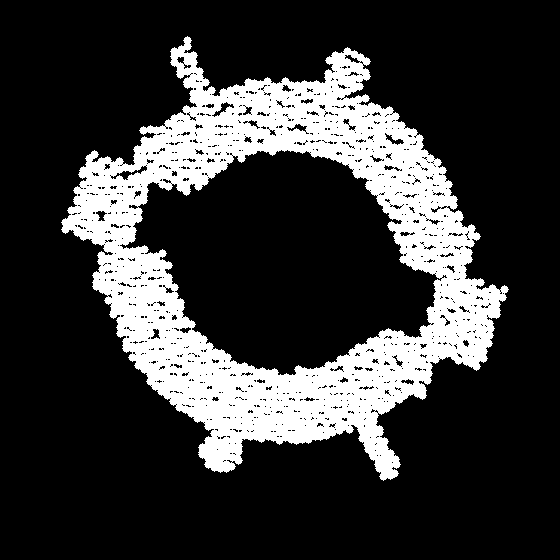

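View pics/rimc.png

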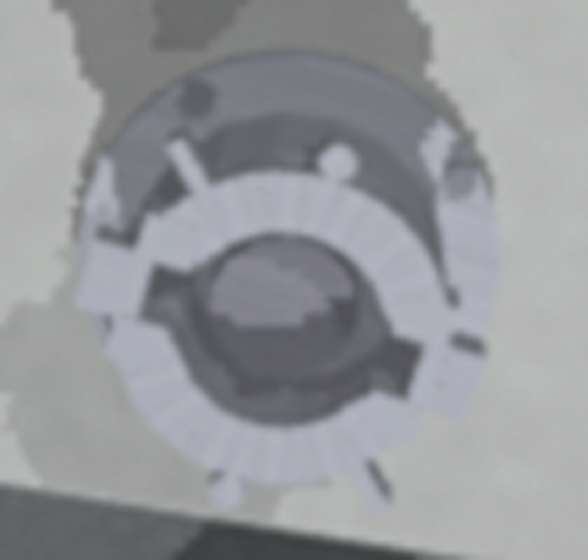

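```bash
python3 - <<'E'
from h import *
from scipy.optimize import least_squares
w=np.load("w2cloud.npy");z=w[...,2];p=np.load("w2.npz")["p"].astype(int)
v=(abs(w[...,0]-.535)<.08)&(abs(w[...,1]-.104)<.06)
m=v&(z>.1)&(z<.125)&(p[...,0]-p[...,2]>50)&(abs(w[...,0]-.539)>.033)
q=w[m][:,:2];print(m.sum());f=cv2.fitLine(q.astype(np.float32),cv2.DIST_HUBER,0,.01,.01).ravel();print("pipe",np.degrees(np.arctan2(f[1],f[0])),f)
q=np.load("rimq.npy")[:,:2]
# annulus: centre from inner edge 22.5 & outer 36 via max-inlier
best=None
for cx in np.arange(.561,.573,.0005):
  for cy in np.arange(.248,.261,.0005):
    r=np.hypot(q[:,0]-cx,q[:,1]-cy);s=((r>.0225)&(r<.036)).sum()
    # count occupancy outside
    if best is None or s>best[0]: best=(s,[(cx,cy)])
    elif s==best[0]: best[1].append((cx,cy))
print(best[0],len(q),np.mean(best[1],0))
c=np.mean(best[1],0);r=np.hypot(*(q-c).T);a=np.degrees(np.arctan2(q[:,1]-c[1],q[:,0]-c[0]))
o=r>.039
def score(t):
    d=lambda a0,wd:(o&(abs(r*np.sin(np.radians(a-a0)))<wd)).sum()
    return d(t,.008)+d(t-45,.002)*1.5+d(t-90,.004)
T=np.arange(-30,0,.5);S=[score(t) for t in T];print("neck x",T[np.argsort(S)[-6:]])
need([.539,.1075,.25],179.8)
E
```

```text
645
pipe -7.833303 [ 0.9906688  -0.1362914   0.5398375   0.10749822]
1484 1885 [0.567 0.254]
neck x [-17.  -17.5 -19.5 -19.  -18.  -18.5]
t 5.8 pos [0.5466 0.172  0.3705] phi 179.85 F [-0.2  0.1 -0.1] w 0.0871 q [ 0.59  0.23  0.15  0.   -1.49 -0.59]Traceback (most recent call last):
  File "<stdin>", line 23, in <module>
  File "h.py", line 34, in need
    rv=(Ro.from_matrix(R.T@T)).as_rotvec()/np.pi
        ~~~~~~~~~~~~~~^^^^^^^
  File "scipy/spatial/transform/_rotation.pyx", line 1143, in scipy.spatial.transform._rotation.Rotation.from_matrix
ValueError: Non-positive determinant (left-handed or null coordinate frame) in rotation matrix 0: [[-9.99999602e-01 -8.69903528e-04 -1.99408183e-04]
 [-8.69864924e-04  9.99999603e-01 -1.93596158e-04]
 [-1.99576514e-04  1.93422623e-04  9.99999961e-01]].
```

```bash
sed -i 's/T=np.array(\[\[np.sin(a),np.cos(a),0\],\[-np.cos(a),np.sin(a),0\]/T=np.array([[-np.sin(a),np.cos(a),0],[np.cos(a),np.sin(a),0]/' h.py; python3 -c "
from h import *
need([.539,.1075,.271],179.8)"
```

```text
t 5.8 pos [0.5466 0.172  0.3705] phi 179.85 F [-0.2  0.1 -0.1] w 0.0871 q [ 0.59  0.23  0.15  0.   -1.49 -0.59]
shift [0.645 0.074 0.995] turn [ 0.0001 -0.0001  0.0003]
```

Request:
servo_tool(
  plan="0.2 0.02 0.3 0 0 0 1; 0.45 0.05 0.65 0 0 0 1; 0.645 0.074 0.99 0 0 0 1; 0.645 0.074 0.99 0 0 0 1",
)

```text
t: 6.3
ee_pos: [0.5374, 0.1067, 0.2691]
tcp_rot: [-0.706, 0.708, 0.001, -0.003]
force: [0.1, 0.6, 0.7]
gripper_width: 0.0872
```

Request:
servo_tool(
  plan="0 0 0.3 0 0 0 1; 0 0 0.65 0 0 0 1; 0 0 0.95 0 0 0 1; 0 0 0.95 0 0 0 1; 0 0 0.95 0 0 0 1",
)

```text
t: 6.92
ee_pos: [0.5406, 0.1091, 0.1787]
tcp_rot: [0.707, -0.707, 0.001, -0.002]
force: [-0.2, 0.7, 1.1]
gripper_width: 0.0868
```

```bash
python3 -c "
from h import *
need([.539,.1075,.139],179.8);shot('wrist','w3')"
```

```text
t 6.92 pos [0.5406 0.1091 0.1787] phi -180.0 F [-0.2  0.7  1.1] w 0.0868 q [ 0.49  0.3  -0.24  0.   -1.03 -0.49]
shift [0.016 0.018 0.397] turn [-0.0012  0.0003  0.0011]
```

View pics/w3.png

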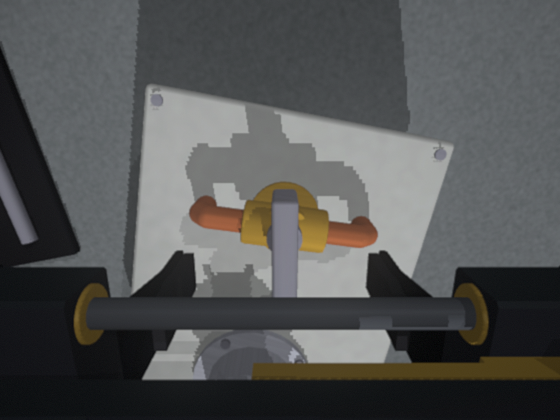

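The jaws straddle the grey bar, at (285,245) in the picture. I'll descend and close.

Request:
servo_tool(
  plan="0.01 0.01 0.2 0 0 0 1; 0.01 0.01 0.39 0 0 0 1; 0.01 0.01 0.39 0 0 0 1; 0.01 0.01 0.39 0 0 0 0; 0.01 0.01 0.39 0 0 0 0; 0.01 0.01 0.39 0 0 0 0; 0.01 0.01 0.39 0 0 0 0; 0.01 0.01 0.39 0 0 0 0; 0.01 0.01 0.39 0 0 0 0",
  grip_force=30,
)

```text
t: 8.1
ee_pos: [0.538, 0.1073, 0.1375]
tcp_rot: [-0.707, 0.707, 0.0, -0.0]
force: [-0.4, -0.6, -0.2]
gripper_width: 0.0352
```

```bash
python3 -c "
from h import *
st()"
```

```text
t 8.1 pos [0.538  0.1073 0.1375] phi 179.95 F [-0.4 -0.6 -0.2] w 0.0352 q [ 0.49  0.33 -0.3   0.   -0.94 -0.49]
```

Request:
servo_tool(
  plan="0 0 0 0 0 0 0; 0 0 0 0 0 0 0; 0 0 0 0 0 0 0; 0 0 0 0 0 0 0; 0 0 0 0 0 0 0",
)

```text
t: 8.72
ee_pos: [0.5386, 0.1074, 0.1376]
tcp_rot: [-0.707, 0.707, -0.0, 0.001]
force: [4.9, -0.2, -2.2]
gripper_width: 0.0192
```

Request:
servo_tool(
  plan="0 0 0 0 0 -0.03 0; 0 0 0 0 0 -0.06 0; 0 0 0 0 0 -0.09 0; 0 0 0 0 0 -0.12 0; 0 0 0 0 0 -0.15 0; 0 0 0 0 0 -0.18 0; 0 0 0 0 0 -0.207 0; 0 0 0 0 0 -0.207 0; 0 0 0 0 0 -0.207 0; 0 0 0 0 0 -0.207 0",
)

```text
t: 9.98
ee_pos: [0.5387, 0.1074, 0.1376]
tcp_rot: [0.896, -0.445, 0.001, -0.0]
force: [4.8, -1.6, -3.1]
gripper_width: 0.0192
```

```bash
python3 -c "
from h import *
st()"
```

```text
t 9.97 pos [0.5387 0.1074 0.1376] phi -142.79 F [ 4.8 -1.6 -3.1] w 0.0192 q [ 0.49  0.33 -0.3   0.   -0.93  0.16]
```

The jaws stopped at 19 mm rather than 14, so I'll open them and check the handle angle.

Request:
servo_tool(
  plan="0 0 0 0 0 0 1; 0 0 0 0 0 0 1; 0 0 0 0 0 0 1; 0 0 0 0 0 0 1; 0 0 -0.3 0 0 0 1; 0 0 -0.6 0 0 0 1; 0 0 -0.9 0 0 0 1; 0 0 -0.9 0 0 0 1",
)

```text
t: 10.98
ee_pos: [0.5392, 0.1078, 0.2303]
tcp_rot: [0.896, -0.444, 0.002, -0.002]
force: [0.1, 1.2, 0.3]
gripper_width: 0.0853
```

```bash
python3 - <<'E'
from h import *
st()
for t in ["wrist","side","top"]:
  p,d,c=shot(t,"v4"+t);w=cloud(c,d);z=w[...,2]
  v=(abs(w[...,0]-.539)<.045)&(abs(w[...,1]-.1075)<.045)
  m=v&(z>.163)&(z<.175);print(t,"handle",m.sum(),axis(m,w) if m.sum()>5 else 0)
E
```

```text
t 10.97 pos [0.5392 0.1078 0.2303] phi -142.77 F [0.1 1.2 0.3] w 0.0853 q [ 0.49  0.25 -0.17  0.   -1.15  0.16]
wrist handle 1843 (array([0.5395, 0.107 ]), array([0.0138, 0.0636]), 126.8)
side handle 81 (array([0.5377, 0.1105]), array([0.0136, 0.0631]), 126.4)
top handle 33 (array([0.5342, 0.1034]), array([0.0122, 0.0611]), 115.8)
```

View pics/v4wrist.png

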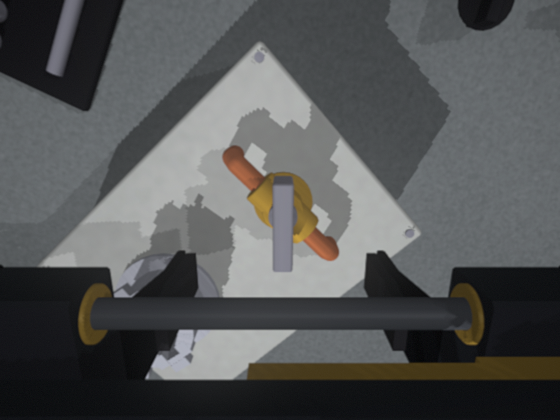

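The wrist and side views both give the handle at about 126.6 degrees, so it sits about 44.5 degrees from closed, i.e. half open. The coarse top view reads 115.8 from only 33 points. Next, the cap. I'll grip it with phi at about 281 so the last joint keeps its range for the clockwise turn.

Request:
servo_tool(
  plan="0.28 0.28 -0.1 0 0 0 1; 0.58 0.58 -0.2 0 0 0 1; 0.87 0.87 -0.3 0 0 0 1; 0.87 0.87 -0.3 0 0 0 1",
)

```text
t: 11.62
ee_pos: [0.5206, -0.0166, 0.2572]
tcp_rot: [0.895, -0.446, -0.0, 0.0]
force: [0.3, 0.3, -1.4]
gripper_width: 0.0869
```

Request:
servo_tool(
  plan="0.28 0.28 0 0 0 0 1; 0.58 0.58 0 0 0 0 1; 0.87 0.87 0 0 0 0 1; 0.87 0.87 0 0 0 0 1",
)

```text
t: 12.12
ee_pos: [0.5038, -0.1378, 0.256]
tcp_rot: [0.895, -0.446, -0.001, 0.001]
force: [-0.1, 0.2, -0.6]
gripper_width: 0.0866
```

Request:
servo_tool(
  plan="0.28 0.28 0 0 0 -0.05 1; 0.58 0.58 0 0 0 -0.1 1; 0.87 0.87 0 0 0 -0.15 1; 0.87 0.87 0 0 0 -0.2 1; 0.87 0.87 0 0 0 -0.25 1; 0.87 0.87 0 0 0 -0.3 1; 0.87 0.87 0 0 0 -0.35 1; 0.87 0.87 0 0 0 -0.355 1; 0.87 0.87 0 0 0 -0.355 1",
)

```text
t: 13.25
ee_pos: [0.4881, -0.2578, 0.257]
tcp_rot: [0.995, 0.096, -0.0, -0.0]
force: [0.3, 0.3, 0.6]
gripper_width: 0.0871
```

```bash
python3 - <<'E'
from h import *
st();p,d,c=shot("wrist","w5");w=cloud(c,d);z=w[...,2]
m=(abs(w[...,0]-.49)<.045)&(abs(w[...,1]+.2576)<.045)&(z>.05)&(z<.07);print(m.sum(),axis(m,w),np.nanmedian(z[m]))
need([.4902,-.2576,.15],281)
E
```

```text
t 13.25 pos [ 0.4881 -0.2578  0.257 ] phi -78.96 F [0.3 0.3 0.6] w 0.0871 q [-0.19  0.24 -0.12 -0.   -1.22  1.96]
937 (array([ 0.4905, -0.257 ]), array([0.0642, 0.0157]), 10.6) 0.05968628065996767
t 13.3 pos [ 0.4881 -0.2579  0.2571] phi -78.95 F [ 1.3  0.4 -0.7] w 0.087 q [-0.19  0.24 -0.12 -0.   -1.22  1.96]
shift [2.200e-02 1.000e-03 1.071e+00] turn [-0.0001  0.0002  0.0003]
```

View pics/w5.png

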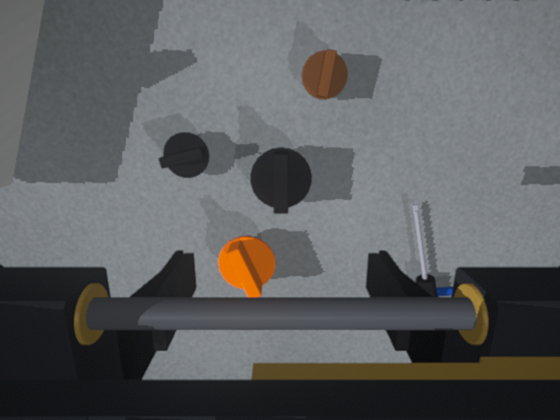

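Request:
servo_tool(
  plan="0.02 0 0.3 0 0 0 1; 0.02 0 0.6 0 0 0 1; 0.02 0 0.95 0 0 0 1; 0.02 0 0.95 0 0 0 1",
)

```text
t: 13.8
ee_pos: [0.488, -0.2574, 0.16]
tcp_rot: [0.995, 0.096, -0.003, -0.001]
force: [-1.1, 0.1, 0.2]
gripper_width: 0.0871
```

Request:
servo_tool(
  plan="0 0 0.3 0 0 0 1; 0 0 0.6 0 0 0 1; 0 0 0.8 0 0 0 1; 0 0 0.8 0 0 0 1",
)

```text
t: 14.3
ee_pos: [0.4901, -0.2581, 0.0827]
tcp_rot: [0.995, 0.097, -0.001, 0.0]
force: [0.8, 0.5, 0.9]
gripper_width: 0.0869
```

```bash
python3 -c "
from h import *
need([.4904,-.2573,.034],280.9)"
```

```text
t 14.3 pos [ 0.4901 -0.2581  0.0827] phi -78.9 F [0.8 0.5 0.9] w 0.0869 q [-0.19  0.41 -0.35  0.   -0.81  1.96]
shift [ 0.005 -0.007  0.487] turn [-0.      0.0003  0.0011]
```

Request:
servo_tool(
  plan="0 -0.01 0.2 0 0 0 1; 0 -0.01 0.4 0 0 0 1; 0 -0.01 0.475 0 0 0 1; 0 -0.01 0.475 0 0 0 1; 0 -0.01 0.475 0 0 0 0; 0 -0.01 0.475 0 0 0 0; 0 -0.01 0.475 0 0 0 0; 0 -0.01 0.475 0 0 0 0; 0 -0.01 0.475 0 0 0 0; 0 -0.01 0.475 0 0 0 0; 0 -0.01 0.475 0 0 0 0; 0 -0.01 0.475 0 0 0 0; 0 -0.01 0.475 0 0 0 0; 0 -0.01 0.475 0 0 0 0; 0 -0.01 0.475 0 0 0 0",
  grip_force=40,
)

```text
t: 16.18
ee_pos: [0.4897, -0.2571, 0.035]
tcp_rot: [0.995, 0.097, -0.0, -0.0]
force: [-0.7, -0.9, -1.6]
gripper_width: 0.0156
```

```bash
python3 -c "
from h import *
st()"
```

```text
t 16.18 pos [ 0.4897 -0.2571  0.035 ] phi -78.89 F [-0.7 -0.9 -1.6] w 0.0156 q [-0.19  0.47 -0.4  -0.   -0.7   1.95]
```

Gripped, 15.6 mm opening against a 16 mm bar. I'll lift and travel towards the neck.

Request:
servo_tool(
  plan="0 0 -0.2 0 0 0 0; 0 0 -0.5 0 0 0 0; 0 0 -0.8 0 0 0 0; 0 0 -1 0 0 0 0; 0 0 -1 0 0 0 0",
)

```text
t: 16.8
ee_pos: [0.4905, -0.2572, 0.1363]
tcp_rot: [0.995, 0.097, 0.002, 0.0]
force: [-0.4, 0.5, -1.9]
gripper_width: 0.0162
```

Request:
servo_tool(
  plan="0 0 -0.3 0 0 0 0; 0 0 -0.6 0 0 0 0; 0.1 -0.3 -0.9 0 0 0 0; 0.2 -0.6 -1 0 0 0 0; 0.35 -0.97 -1 0 0 0 0; 0.35 -0.97 -1 0 0 0 0",
)

```text
t: 17.55
ee_pos: [0.505, -0.153, 0.2335]
tcp_rot: [0.995, 0.098, -0.001, -0.001]
force: [-0.2, -0.6, -1.9]
gripper_width: 0.0156
```

Request:
servo_tool(
  plan="0.12 -0.3 -0.1 0 0 0 0; 0.24 -0.6 -0.2 0 0 0 0; 0.35 -0.97 -0.2 0 0 0 0; 0.35 -0.97 -0.2 0 0 0 0",
)

```text
t: 18.05
ee_pos: [0.5207, -0.0519, 0.2537]
tcp_rot: [0.995, 0.098, -0.001, -0.0]
force: [0.8, -0.6, -0.7]
gripper_width: 0.0158
```

Request:
servo_tool(
  plan="0.12 -0.3 0 0 0 0 0; 0.24 -0.6 0 0 0 0 0; 0.35 -0.97 0 0 0 0 0; 0.35 -0.97 0 0 0 0 0",
)

```text
t: 18.55
ee_pos: [0.5366, 0.0494, 0.2537]
tcp_rot: [0.995, 0.098, -0.001, 0.0]
force: [-1.0, -0.2, -1.0]
gripper_width: 0.0157
```

Request:
servo_tool(
  plan="0.12 -0.3 0 0 0 0.04 0; 0.24 -0.6 0 0 0 0.08 0; 0.35 -0.97 0 0 0 0.12 0; 0.35 -0.97 0 0 0 0.159 0; 0.35 -0.97 0 0 0 0.159 0; 0.35 -0.97 0 0 0 0.159 0",
)

```text
t: 19.3
ee_pos: [0.5523, 0.1494, 0.2546]
tcp_rot: [0.988, -0.152, -0.0, 0.0]
force: [0.4, -0.4, -2.1]
gripper_width: 0.0157
```

```bash
python3 - <<'E'
from h import *
st();p,d,c=shot("wrist","w6");w=cloud(c,d);z=w[...,2]
n=(abs(w[...,0]-.567)<.055)&(abs(w[...,1]-.254)<.055)&(z>.137)&(z<.143)
q=w[n];print(n.sum());np.save("rimq2.npy",q)
need([.567,.254,.27],252.5)
E
```

```text
t 19.3 pos [0.5523 0.1494 0.2546] phi -107.49 F [ 0.4 -0.4 -2.1] w 0.0157 q [ 0.55  0.27 -0.07  0.   -1.23  0.72]
3783
t 19.35 pos [0.5523 0.1495 0.2548] phi -107.51 F [-0.2 -0.3 -1.1] w 0.0159 q [ 0.55  0.27 -0.07  0.   -1.23  0.72]
shift [-0.175 -1.04  -0.152] turn [ 0.0002  0.0001 -0.0001]
```

View pics/w6.png

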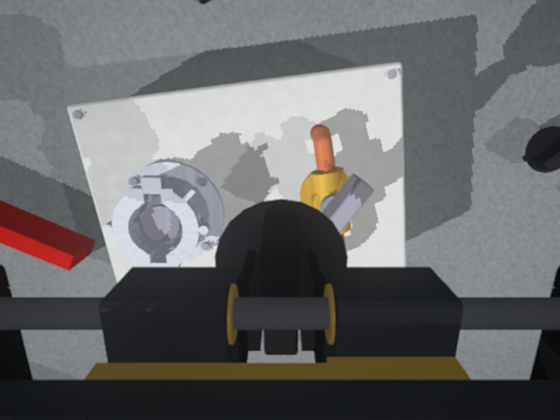

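```bash
cat > fit.py <<'E'
from h import *
def fit(q,c0=(.567,.254)):
    q=q[:,:2];q=q[(abs(q-np.array(c0))<.053).all(1)]
    # outer ring points
    best=[]
    for cx in np.arange(c0[0]-.005,c0[0]+.0051,.0005):
      for cy in np.arange(c0[1]-.005,c0[1]+.0051,.0005):
        dx,dy=q[:,0]-cx,q[:,1]-cy;r=np.hypot(dx,dy);a=np.arctan2(dy,dx)
        inr=(r>.0225)&(r<.036)
        for t in np.arange(-24,-10,1.):
            T=np.radians(t);u=r*np.cos(a-T);v=r*np.sin(a-T)
            slot=(abs(v)<.007)&(abs(u)<.0305)
            blk=(abs(v)<.008)&(abs(u)>.03)&(abs(u)<.045)
            v2=r*np.sin(a-T+np.pi/4);rib=(abs(v2)<.002)&(r<.048)&(r>.036)
            s=((inr&~slot)|blk|rib).sum()
            best.append((s,cx,cy,t))
    b=np.array(best);b=b[np.argsort(-b[:,0])][:15]
    return len(q),b[0,0],b[:,1:].mean(0),b[:,1:].std(0)
if __name__=="__main__":
    print(fit(np.load("rimq.npy")),fit(np.load("rimq2.npy")))
    f=np.load("w6.npz");w=cloud(dict(camera_matrix=f["K"],pose=f["pose"]),f["d"]);z=w[...,2]
    m=(abs(w[...,0]-.552)<.06)&(abs(w[...,1]-.149)<.06)&(z>.22)&(z<.26);print(m.sum(),np.round(np.nanpercentile(z[m],[5,50,95]),4))
    for lo,hi in [(.244,.254),(.27,.29)]:
        k=(abs(w[...,0]-.552)<.05)&(abs(w[...,1]-.149)<.05)&(z>lo)&(z<hi)
        if k.sum()>20:
            q=w[k][:,:2].astype(np.float32);print(lo,k.sum(),cv2.minEnclosingCircle(q),axis(k,w),np.median(z[k]))
E
python3 fit.py
```

```text
(1885, np.float64(1713.0), array([  0.56693333,   0.2542    , -18.33333333]), array([3.59010987e-04, 2.44948974e-04, 8.69226987e-01])) (3783, np.float64(3439.0), array([  0.56723333,   0.25463333, -18.46666667]), array([3.59010987e-04, 2.86744176e-04, 8.84433277e-01]))
4924 [0.2482 0.2495 0.2543]
0.244 4666 ((0.5550805926322937, 0.1486053466796875), 0.034607939422130585) (array([0.5664, 0.1449]), array([0.0688, 0.0418]), 72.0) 0.2494756201803845
0.27 4728 ((0.5531160831451416, 0.14906267821788788), 0.03254072740674019) (array([0.5531, 0.1467]), array([0.0359, 0.0645]), 177.4) 0.2794216172363224
```

```bash
python3 - <<'E'
from h import *
f=np.load("w6.npz");w=cloud(dict(camera_matrix=f["K"],pose=f["pose"]),f["d"]);z=w[...,2]
k=(abs(w[...,0]-.552)<.05)&(abs(w[...,1]-.149)<.05)&(z>.2475)&(z<.2515)
q=w[k][:,:2]
# outermost per angular bin on the far side
from scipy.optimize import least_squares
c=np.array([.553,.149])
for _ in range(3):
    d=q-c;a=np.degrees(np.arctan2(d[:,1],d[:,0]));r=np.hypot(*d.T)
    e=[]
    for b in range(-180,180,6):
        s=(a>=b)&(a<b+6)
        if s.sum()>5 and r[s].max()>.031: e.append(q[s][np.argmax(r[s])])
    e=np.array(e)
    R=least_squares(lambda x:np.hypot(*(e-x[:2]).T)-x[2],[*c,.035],loss="soft_l1",f_scale=.0005);c=R.x[:2]
print(R.x,len(e))
# bar top edges
k=(abs(w[...,0]-.552)<.06)&(abs(w[...,1]-.149)<.06)&(z>.276)&(z<.283)
print(k.sum(),axis(k,w))
E
```

```text
[0.55337769 0.14926634 0.03442949] 32
3944 (array([0.553 , 0.1468]), array([0.0348, 0.0644]), 176.5)
```

```bash
python3 -c "
from h import *
need([.5662,.2546,.20],251.6)"
```

```text
t 19.35 pos [0.5523 0.1495 0.2548] phi -107.51 F [-0.2 -0.3 -1.1] w 0.0159 q [ 0.55  0.27 -0.07  0.   -1.23  0.72]
shift [-0.184 -1.044  0.548] turn [0.0002 0.0001 0.0049]
```

Request:
servo_tool(
  plan="-0.06 -0.3 0 0 0 0.0049 0; -0.12 -0.65 0 0 0 0.0049 0; -0.18 -1 0 0 0 0.0049 0; -0.184 -1 0.3 0 0 0.0049 0; -0.184 -1 0.54 0 0 0.0049 0; -0.184 -1 0.54 0 0 0.0049 0; -0.184 -1 0.54 0 0 0.0049 0; -0.184 -1 0.54 0 0 0.0049 0",
)

```text
t: 20.35
ee_pos: [0.5657, 0.2517, 0.2027]
tcp_rot: [0.987, -0.16, 0.001, -0.001]
force: [0.2, 0.3, -1.1]
gripper_width: 0.0155
```

```bash
python3 - <<'E'
from h import *
need([.5662,.2546,.18],251.6)
p,d,c=shot("side","s7")
cv2.imwrite("pics/s7c.png",cv2.resize(p[180:300,190:340],None,fx=4,fy=4,interpolation=cv2.INTER_CUBIC)[:,:,::-1])
E
```

```text
t 20.35 pos [0.5657 0.2517 0.2027] phi -108.39 F [ 0.2  0.3 -1.1] w 0.0155 q [ 0.68  0.39 -0.04  0.   -1.14  0.57]
shift [-0.005 -0.029  0.227] turn [-0.0007 -0.0006  0.    ]
```

View pics/s7c.png

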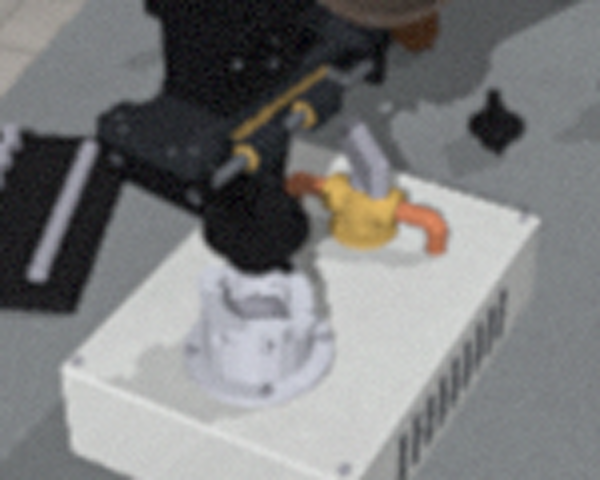

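Request:
servo_tool(
  plan="-0.005 -0.028 0.1 0 0 0 0; -0.005 -0.028 0.2 0 0 0 0; -0.005 -0.028 0.2 0 0 0 0; -0.005 -0.028 0.2 0 0 0 0",
)

```text
t: 20.9
ee_pos: [0.5654, 0.2544, 0.1809]
tcp_rot: [0.987, -0.16, 0.0, 0.0]
force: [0.5, 0.4, -0.4]
gripper_width: 0.0156
```

```bash
python3 - <<'E'
from h import *
need([.5662,.2546,.1512],251.6)
p,d,c=shot("wrist","w8");w=cloud(c,d);z=w[...,2]
zd=arm.observe()["ee_pos"][2]-.0352+.030
k=(abs(w[...,0]-.567)<.05)&(abs(w[...,1]-.254)<.05)&(abs(z-zd)<.0025);q=w[k][:,:2]
from scipy.optimize import least_squares
c=np.array([.567,.2545])
for _ in range(3):
    d=q-c;a=np.degrees(np.arctan2(d[:,1],d[:,0]));r=np.hypot(*d.T)
    e=[]
    for b in range(-180,180,6):
        s=(a>=b)&(a<b+6)
        if s.sum()>5 and r[s].max()>.031: e.append(q[s][np.argmax(r[s])])
    e=np.array(e)
    R=least_squares(lambda x:np.hypot(*(e-x[:2]).T)-x[2],[*c,.035],loss="soft_l1",f_scale=.0005);c=R.x[:2]
print("cap centre",R.x,len(e))
E
```

```text
t 20.9 pos [0.5654 0.2544 0.1809] phi -108.38 F [ 0.5  0.4 -0.4] w 0.0156 q [ 0.68  0.41 -0.07  0.   -1.1   0.57]
shift [ 0.007 -0.005  0.297] turn [ 0.0001 -0.      0.0001]
cap centre [0.56657574 0.25423803 0.03437377] 32
```

View pics/w8.png

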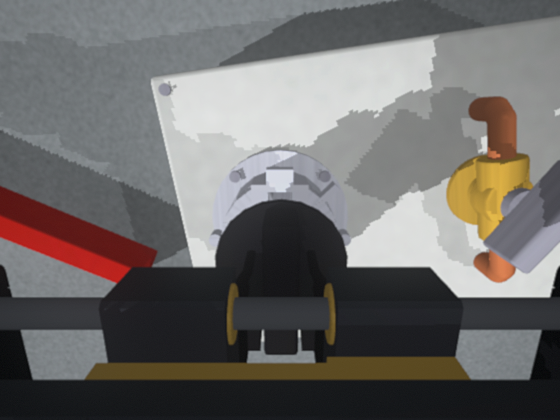

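Cap centre (0.5666,0.2542) against the neck at (0.5671,0.2544), and the bar lines up with the slot block at (280,180). I'll lower it in.

Request:
servo_tool(
  plan="0.005 -0.002 0.04 0 0 0 0; 0.005 -0.002 0.08 0 0 0 0; 0.005 -0.002 0.12 0 0 0 0; 0.005 -0.002 0.14 0 0 0 0; 0.005 -0.002 0.14 0 0 0 0",
)

```text
t: 21.58
ee_pos: [0.5658, 0.2543, 0.1668]
tcp_rot: [0.987, -0.16, -0.0, 0.0]
force: [-0.3, -0.2, -1.4]
gripper_width: 0.0154
```

```bash
python3 -c "
from h import *
need([.5662,.2546,.1512],251.6)"
```

```text
t 21.57 pos [0.5658 0.2543 0.1668] phi -108.39 F [-0.3 -0.2 -1.4] w 0.0154 q [ 0.68  0.42 -0.08 -0.   -1.07  0.57]
shift [ 0.003 -0.004  0.156] turn [0.0001 0.0001 0.    ]
```

Request:
servo_tool(
  plan="0.002 -0.002 0.04 0 0 0 0; 0.002 -0.002 0.08 0 0 0 0; 0.002 -0.002 0.12 0 0 0 0; 0.002 -0.002 0.15 0 0 0 0; 0.002 -0.002 0.16 0 0 0 0; 0.002 -0.002 0.16 0 0 0 0; 0.002 -0.002 0.16 0 0 0 0",
)

```text
t: 22.45
ee_pos: [0.5663, 0.2546, 0.152]
tcp_rot: [0.987, -0.16, 0.0, -0.0]
force: [-2.5, 0.3, 6.2]
gripper_width: 0.0154
```

```bash
python3 -c "
from h import *
need([.5662,.2546,.1512],251.6)"
```

```text
t 22.45 pos [0.5663 0.2546 0.152 ] phi -108.37 F [-2.5  0.3  6.2] w 0.0154 q [ 0.68  0.43 -0.1   0.   -1.03  0.57]
shift [-0.001  0.001  0.008] turn [-0.0002 -0.0003  0.0001]
```

Request:
servo_tool(
  plan="0 0 0.01 0 0 0 0; 0 0 0.02 0 0 0 0; 0 0 0.02 0 0 0 0; 0 0 0.02 0 0 0 0",
)

```text
t: 22.95
ee_pos: [0.5663, 0.2546, 0.151]
tcp_rot: [0.987, -0.16, 0.001, -0.0]
force: [-5.1, -0.0, 9.2]
gripper_width: 0.0158
```

```bash
python3 - <<'E'
from h import *
need([.5662,.2546,.1512],251.6)
p,d,c=shot("side","s9")
cv2.imwrite("pics/s9c.png",cv2.resize(p[180:300,190:340],None,fx=4,fy=4,interpolation=cv2.INTER_CUBIC)[:,:,::-1])
E
```

```text
t 22.95 pos [0.5663 0.2546 0.151 ] phi -108.36 F [-5.1 -0.   9.2] w 0.0158 q [ 0.68  0.43 -0.1   0.   -1.03  0.57]
shift [-0.001  0.    -0.002] turn [-0.0003 -0.0004  0.0002]
```

View pics/s9c.png

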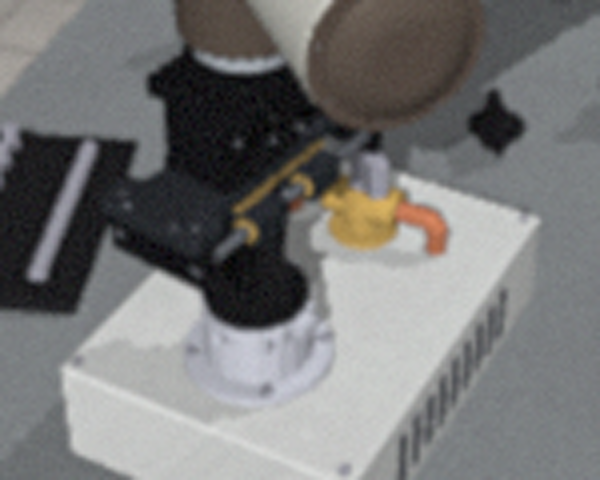

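The cap is seated: the disc is on the rim and the vertical force is about 9 N. I'll turn clockwise in two stages.

Request:
servo_tool(
  plan="-0.001 -0.001 0 0 0 0.03 0; -0.001 -0.002 0 0 0 0.06 0; -0.001 -0.003 0 0 0 0.09 0; -0.001 -0.004 0 0 0 0.12 0; -0.001 -0.004 0 0 0 0.125 0; -0.001 -0.004 0 0 0 0.125 0",
)

```text
t: 23.75
ee_pos: [0.5675, 0.2552, 0.151]
tcp_rot: [0.937, -0.349, 0.002, -0.001]
force: [-0.4, -1.1, 7.4]
gripper_width: 0.016
```

```bash
python3 - <<'E'
from h import *
s=need([.5664,.255,.1512],229.1)
print(arm.observe()["wrist_torque"])
E
```

```text
t 23.75 pos [0.5675 0.2552 0.151 ] phi -130.85 F [-0.4 -1.1  7.4] w 0.016 q [ 0.68  0.43 -0.1   0.   -1.03  0.17]
shift [-0.007  0.009 -0.002] turn [-0.0011 -0.0007  0.0003]
[-0.30531784  0.4399677   0.05022081]
```

Request:
servo_tool(
  plan="0 0 0 0 0 0.03 0; 0 0 0 0 0 0.06 0; 0 0 0 0 0 0.09 0; 0 0 0 0 0 0.12 0; 0 0 0.005 0 0 0.125 0; 0 0 0.005 0 0 0.125 0; 0 0 0.005 0 0 0.125 0; 0 0 0.005 0 0 0.125 0",
)

```text
t: 24.75
ee_pos: [0.5678, 0.2553, 0.151]
tcp_rot: [0.851, -0.525, 0.002, -0.002]
force: [-0.0, -1.3, 8.5]
gripper_width: 0.0158
```

```bash
python3 - <<'E'
from h import *
from scipy.optimize import least_squares
s=need([.5667,.2553,.1512],206.6)
p,d,c=shot("wrist","w10");w=cloud(c,d);z=w[...,2]
k=(abs(w[...,0]-.567)<.05)&(abs(w[...,1]-.254)<.05)&(abs(z-.146)<.003);q=w[k][:,:2]
c=np.array([.567,.2545]);print("disc z",np.median(z[k&(np.hypot(w[...,0]-.567,w[...,1]-.2545)<.033)]))
for _ in range(3):
    dd=q-c;a=np.degrees(np.arctan2(dd[:,1],dd[:,0]));r=np.hypot(*dd.T);e=[]
    for b in range(-180,180,6):
        m=(a>=b)&(a<b+6)&(r<.037)
        if m.sum()>5 and r[m].max()>.031: e.append(q[m][np.argmax(r[m])])
    e=np.array(e)
    R=least_squares(lambda x:np.hypot(*(e-x[:2]).T)-x[2],[*c,.035],loss="soft_l1",f_scale=.0005);c=R.x[:2]
print("cap centre",R.x,len(e))
ps,ds,cs=shot("side","s10");ws=cloud(cs,ds);zs=ws[...,2]
for nm,W,Z in(("wrist",w,z),("side",ws,zs)):
    m=(abs(W[...,0]-.539)<.045)&(abs(W[...,1]-.1075)<.045)&(Z>.163)&(Z<.175);print(nm,"handle",m.sum(),axis(m,W) if m.sum()>5 else 0)
cv2.imwrite("pics/s10c.png",cv2.resize(ps[180:300,190:340],None,fx=4,fy=4,interpolation=cv2.INTER_CUBIC)[:,:,::-1])
st()
E
```

```text
t 24.75 pos [0.5678 0.2553 0.151 ] phi -153.34 F [-0.  -1.3  8.5] w 0.0158 q [ 0.68  0.43 -0.1   0.   -1.03 -0.22]
shift [-0.005  0.01  -0.002] turn [-0.0015 -0.0003  0.0003]
disc z 0.14596646772022095
cap centre [0.56853765 0.25455756 0.03446461] 31
wrist handle 3836 (array([0.5298, 0.1207]), array([0.0155, 0.0317]), 126.6)
side handle 2 0
t 24.85 pos [0.5678 0.2553 0.151 ] phi -153.34 F [-0.5 -1.4  9.5] w 0.0156 q [ 0.68  0.43 -0.1   0.   -1.03 -0.22]
```

View pics/w10.png

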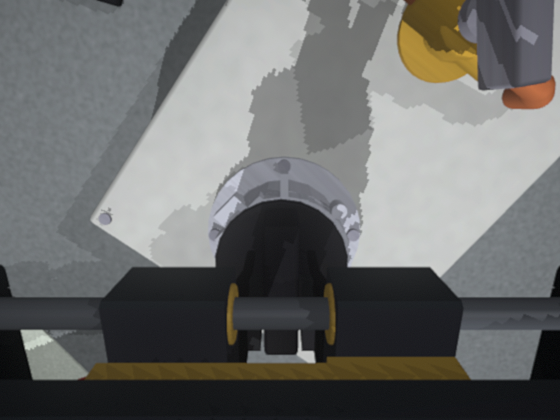

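View pics/s10c.png

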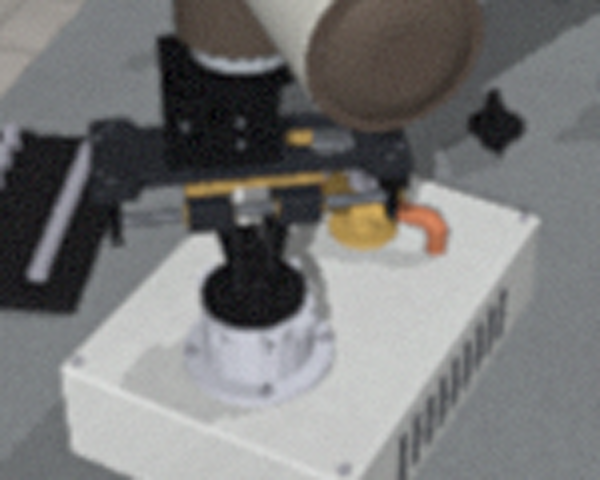

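All checks agree, so I'm handing in while holding the cap down.

```bash
python3 -c "
from h import *
print(arm.finish_job());st()"
```

```text
the job is handed in; nothing more can be done
None
the job is handed in; nothing more can be done
```

I set the valve to half open, then put the larger black cap in the neck, pressed it fully down and turned it clockwise to the vent mark. I handed the job in with the gripper still holding it there, at about 24.9 s of the 58 s allowed.

**Last checks before handing in:**
- **Valve:** the handle is about 44.5° from closed. The wrist and side views agreed after the turn. At the end only half the handle was visible, and it read the same.
- **Cap height:** the disc top is at z = 0.146 m, which is fully home. The upward force is about 9 N.
- **Vent mark:** the tool has turned 45° clockwise from the slots, and the rib lines up with the grip bar in the wrist picture.
- **Centring:** the cap is about 1.4 mm off the neck axis.
- **Grip:** the opening is 15.6 mm on the 16 mm bar.

**Readings that disagreed or failed:**
- The coarse top view gave the handle 11° less than the other two views, from only 33 points, so I set it aside.
- The jaws stopped at 19 mm on the 14 mm valve handle. I don't know why, but the handle turned as planned.
- In the last side view the handle was hidden by the gripper and could not be measured.

I kept clear of the bystanders, but I did not measure them again at the end.

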